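# Unlock the tea shop's cash box and hold the key turned

## Task

Take the square-headed key out of the wooden key block and push its blade all the way down into the lock in the lid of the steel cash box, wiggling it past the sticky pins. Then turn it a quarter turn clockwise (seen from above) against the lock's return spring, and finish still gripping the key and holding it turned, so that the lid can be lifted. Leave the other keys in the block and the other things on the counter where they are.

Things in the scene. Friction and masses are not known exactly. Their poses are not given: they have to be found in the camera images.
- key_square: the cash box key, loose, 70 mm long, 20 to 40 g, standing point down in one of the block's three slots. Origin at the blade's point; z runs from the point up to the head, y along the blade's width, x through its thickness. Steel blade 4 mm thick (x), 10 mm wide (y), its lowest 3.5 mm a 110 degree V. It fits the lock either way round (half turn about z)
- key_point (a point): the point of the square-headed key's blade, where key_square has its origin
- key_head (a point): middle of the square-headed key's head, 53 mm above the point: a black plastic plate 10 mm thick (x), 30 mm wide (y), from 36 to 70 mm above the point; same axes as the key
- lock_mouth (a point): centre of the lock's round brass face (21 mm across, in a steel collar), 92 mm above the counter in the cash box's lid; axes of the cash box (z up, x to its back). Vertical keyway 5.5 mm (x) by 11.5 mm (y), long side along this y while the lock is unturned, mouth flared by 1.75 mm all round
- lock_pins (a point): point 12 mm below the lock's face, among three round-nosed sticky pins, 7, 12 and 17 mm down, standing 2 to 3 mm into the keyway from its narrow ends (+y, -y, +y). Each yields sideways at about 4 N and then stays back. Pushed straight down the key binds on them (20 to 50 N); leading it 2 to 3 mm to either side along its width, between light pushes of 6 to 10 N, eases it past
- lock_home (a point): where the key's point is when the key is home: 27 mm below the lock's face (9 mm of blade still shows). Over the last 5 mm the point presses down a spring tumbler (2 to 3 N); only within about 1 mm of home is the lock free to turn
- lock_plug (a joint): turn of the lock in rad: 0 = unturned, grows clockwise seen from above, stop at 1.571. A spring turns it back when let go (0.02 N m at 0, 0.07 N m at the stop). The key has about 0.15 rad of play in the keyway
- cashbox: dark grey steel cash box, fixed, 250 mm wide (y), 180 mm deep (x), 90 mm high, with a wire handle folded flat on the back half of its lid (9 mm high). Origin at the centre of its underside, front towards -x; the lock lies 52 mm in front of the middle
- key_block: light wooden till organiser, fixed: a block 56 mm (x) by 156 mm (y) by 42 mm high with three slots 27 mm deep, 6.5 mm (x) by 12.5 mm (y), in a row along y at -48, 0 and +48 mm; a key stands in each, blade width along y, leaning up to a few degrees. Origin at the centre of the block's underside; a coin tray, 18 mm high, reaches from the block to x = -97 mm
- key_round: another key in the block, 61 mm long, standing point down, with a round black plastic head 26 mm across and 10 mm thick; origin at its point. Stays in its slot
- key_ring: another key in the block, 61 mm long, whose head is an open ring of steel wire, 28 mm across; origin at its point. Stays in its slot
- tea_glass: clear tea glass, 66 mm across, 85 mm high, standing on the counter; origin at the centre of its underside
- tea_caddy: steel tea caddy, 72 mm across, 110 mm high, standing on the counter; origin at the centre of its underside
- tea_scoop: spoon with a wooden handle and steel bowl, 170 mm long, lying on the counter; origin at the middle of its underside
- tape_roll: roll of clear tape, 90 mm across, 24 mm high, lying on the counter; origin at the centre of its underside
- calculator: pocket calculator, 135 mm by 85 mm by 16 mm, lying on the counter; origin at the centre of its underside
There are look-alikes about, which are no part of the job. What is shaped like the key_square but blue or red is not meant.

How it is judged:
By the outcome, as a careful person would: the job done as asked, in the order asked, and still so for the second after the job is handed in, while the arm keeps its last pose, push and grip.
It also fails if it takes over 64 s, if anything falls off the work surface, if the arm or the gripper's body presses on something with over 40 N, if the wrist force passes 120 N, or if a joint passes its speed limit or range.

## Robot

A 6-joint arm with a two-finger parallel gripper is mounted at the origin on the work surface. World frame = base frame: x ahead of the robot, y to its left, z up, the work surface at z = 0. Lengths are in m, angles in rad, forces in N, time in s.
With the tool pointing down it reaches from about 0.35 to 0.85 m from the base axis. Payload 8.1 kg.
Tool frame: the origin (TCP) lies at the centre of the arm's flange, where the gripper is bolted on; the fingertips stand 186 mm ahead of it and the grasp point (between the pads) lies 167 mm ahead of it; z points along the fingers, y is the line along which they close (so a half turn about z gives the same grasp; the last joint's range is limited). The gripper opens to 93 mm and grips with 3 to 60 N. Pads are 15 mm wide; open, the fingers measure 128 mm over their backs; the gripper's body (75 mm by 188 mm) begins 65 mm behind the grasp point.
Start: joints at [1.062, 0.13, 1.488, -0, 1.523, -0.085], TCP at [0.247, 0.547, 0.405] pointing down, gripper open.
Joint ranges: [-2.96, 2.96], [-0.89, 2.26], [0.02, 2.5], [-1.34, 4.48], [0, 2.73], [-2.66, 2.66]. Speed limits (rad/s): [2.39, 2.39, 2.79, 3.14, 3.14, 3.14].

## Interface

Orientations are given as a rotation vector (axis times angle).
In Python, from plant import robot gives the robot as it stands.
- The arm moves only by the tool apply_moves, never from a script. Its argument "series" is a list of rows, each a list of 2 entries, a list of its own where there are three numbers: the shift along the tool's x, y, z in mm, then the turn, a rotation vector about the tool's x, y, z in rad. A call has 1 to 12 rows; each row shifts and turns the commanded pose from where the row before left it, along the tool's axes as they then stand; what a row does not reach is not made up. A row lasts 1/12 s, in which the tool goes at most 41.7 mm and 7.16 degrees, less where a joint would pass 70% of its speed; a pose out of reach is approached as far as the arm can. A call is refused whole if a number of a shift passes 41.7 or a number of a turn 0.125, either way. A call with a gripper value outside its range is refused whole. "claw" is the opening, from 0 (shut) to 1 (fully open), set as the call begins (left out, the last holds). The fingers move at their own pace and stop on an object; "newtons" is the grip in N (left out, the last holds). Time passes only in rows, so rows that do not move let the fingers close. It gives the time, the measured TCP pose, the force, the opening and the grip force at its end, in the units of the state.
- robot.read_state(): the state, without advancing time (a new reading comes with each control period).
- robot.read_camera(name): name is "scene" or "top" or "wrist"; returns (picture, depth): 384x512x3 uint8, blue, green, red; 384x512 float32, m along the optical axis (not along the pixel's ray), 0 where there is no reading.
- robot.calibration(name): a dict with "fx", "fy", "cx", "cy" (pixels), "extrinsics" (4x4, takes a point from world to camera coordinates). Camera axes: x right, y down, z forward; pixel columns grow to the right and rows downward; lengths in m; the calibration is good to about 2 mm. A picture is of the moment at which its call begins: read the wrist's pose just before it. calibration takes no time and is no camera call; for the wrist camera it gives the pose at the moment of the call.
- robot.close_job(): hands the job in; it is judged then, once.
The state is a dict: "t": time; "q": joint angles; "dq": joint speeds; "joint_torque": joint torques, N m; "tool_pos": TCP position; "orientation": TCP orientation; "force": force on the tool from outside, world axes, zero at the start; "wrist_torque": the same for the moment, N m; "opening": finger opening in m; "gripper_force": force on a finger pad.
Only numpy, scipy, OpenCV 4.12 (cv2) and the standard library are available. Lean on these libraries where they do the work, as an engineer would, in place of code of your own. Each camera call takes 0.05 s, during which the arm holds its last target. There are 200 camera calls.

## Working session

There is one attempt and no reset: what is moved stays moved. The work goes in short steps, Python scripts to look and compute and a tool call to move; the robot and the scene stay as the last step left them, time stands still between calls to the robot, and variables do not carry over. Pictures are saved under pics/ and viewed, at most 10 in all, crops included, and the job is handed in when it is done.

Besides the shell and the picture viewer there is one more tool, called after "Call:" as name([rows], argument=value, ...), one row to a line, values as JSON. apply_moves: Moves the arm, as the interface text tells. Its arguments: {"type":"object","properties":{"series":{"type":"array"},"claw":{"type":"number"},"newtons":{"type":"number"}},"required":["series"]}

```bash
ls; mkdir -p pics; cat > h.py <<'E'
import numpy as np, cv2
from scipy.spatial.transform import Rotation as R
from plant import robot
def ray(c,u,v):
    E=np.array(c['extrinsics']);Rm=E[:3,:3];o=-Rm.T@E[:3,3]
    d=Rm.T@np.array([(u-c['cx'])/c['fx'],(v-c['cy'])/c['fy'],1]);return o,d
def onz(c,u,v,z):
    o,d=ray(c,u,v);return o+d*(z-o[2])/d[2]
def proj(c,p):
    E=np.array(c['extrinsics']);q=E[:3,:3]@np.array(p)+E[:3,3];return np.array([c['fx']*q[0]/q[2]+c['cx'],c['fy']*q[1]/q[2]+c['cy']])
def st():
    s=robot.read_state();print({k:np.round(s[k],4).tolist() for k in ('t','q','tool_pos','orientation','force','wrist_torque','opening','gripper_force')});return s
E
python3 - <<'E'
from h import *
s=st()
print(R.from_rotvec(s['orientation']).as_matrix().round(3))
for n in ('scene','top'):
    c=robot.calibration(n);p,d=robot.read_camera(n);np.savez(''+n,p=p,d=d);cv2.imwrite(f'pics/{n}0.png',p)
    print(n,c)
E
```

```text
pics
{'t': 0.0, 'q': [1.0616, 0.1312, 1.4893, 0.0, 1.523, -0.0854], 'tool_pos': [0.2466, 0.5467, 0.4037], 'orientation': [-0.6606, -3.0708, 0.0028], 'force': [-0.5466, 0.3547, -0.2344], 'wrist_torque': [0.0324, -0.0307, 0.0149], 'opening': 0.0933, 'gripper_force': 0.0}
[[-0.912  0.411 -0.001]
 [ 0.411  0.912 -0.002]
 [ 0.    -0.002 -1.   ]]
scene {'fx': 411.9572018530551, 'fy': 411.9572018530551, 'cx': 256.3108615341119, 'cy': 192.61218411135536, 'extrinsics': array([[-0.47994919,  0.8772909 , -0.00307309,  0.21847627],
       [ 0.6530265 ,  0.35491486, -0.66902304, -0.31070342],
       [-0.58583714, -0.32310388, -0.74323531,  1.43824997],
       [ 0.        ,  0.        ,  0.        ,  1.        ]])}
top {'fx': 409.2344466034829, 'fy': 409.2344466034829, 'cx': 254.7946510625017, 'cy': 194.346594946937, 'extrinsics': array([[ 0.0120331 , -0.99938957,  0.03279783,  0.01643368],
       [-0.98948977, -0.01662798, -0.14364366,  0.5277004 ],
       [ 0.14410134, -0.03072464, -0.98908584,  0.99641845],
       [ 0.        ,  0.        ,  0.        ,  1.        ]])}
```

View pics/scene0.png

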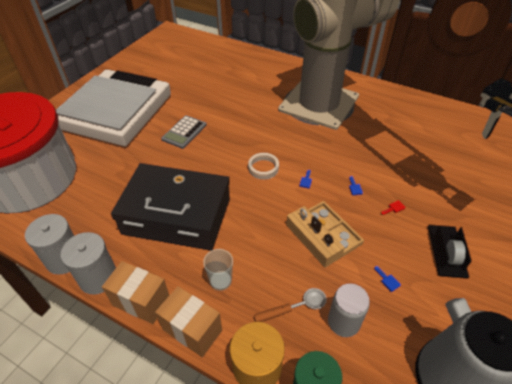

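View pics/top0.png

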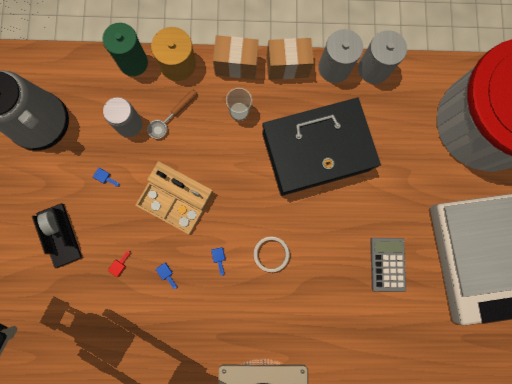

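The scene view shows the key block at about (325,232) and the cash box at (172,205), with its brass lock at (179,180). In the top view the block is at (178,185) with three dark key tops, and the lock is at (328,163). Loose blue and red keys lie on the counter; they are look-alikes and not part of the job. Next I'll enlarge the block.

```bash
python3 - <<'E'
from h import *
a=np.load('scene.npz')['p'][195:270,280:370];b=np.load('top.npz')['p'][155:240,130:220]
a=cv2.resize(a,(400,333),interpolation=2);b=cv2.resize(b,(400,378),interpolation=2)
o=np.zeros((378,800,3),np.uint8);o[:333,:400]=a;o[:,400:]=b;cv2.imwrite('pics/crop1.png',o)
c=robot.calibration('top')
print('lock',onz(c,328,163,.092))
for q in ((165,174),(178,184),(194,194)): print(onz(c,*q,.07).round(3))
p=np.load('top.npz')['p']
# brass mask
m=cv2.inRange(cv2.cvtColor(p,cv2.COLOR_BGR2HSV),(10,60,80),(35,255,255))[150:178,315:342]
y,x=np.nonzero(m);print('brass',x.mean()+315,y.mean()+150,len(x), onz(c,x.mean()+315,y.mean()+150,.092))
# lid
g=cv2.inRange(p,(0,0,0),(60,60,60));g[:, :255]=0;g[:,385:]=0;g[205:]=0;g[:90]=0
k=max(cv2.findContours(g,0,2)[0],key=cv2.contourArea);r=cv2.minAreaRect(k);print(r)
print([onz(c,*q,.09).round(3).tolist() for q in cv2.boxPoints(r)])
w,d=robot.read_camera('wrist');cv2.imwrite('pics/w0.png',w)
E
```

```text
lock [ 0.5996391  -0.15168207  0.092     ]
[0.569 0.246 0.07 ]
[0.545 0.213 0.07 ]
[0.521 0.173 0.07 ]
brass 327.8787878787879 163.04545454545453 66 [ 0.59952019 -0.15138347  0.092     ]
((320.1317138671875, 145.63482666015625), (75.11685943603516, 104.47770690917969), 74.2913589477539)
[[0.696, 0.016, 0.09], [0.775, -0.236, 0.09], [0.591, -0.281, 0.09], [0.517, -0.035, 0.09]]
```

View pics/crop1.png

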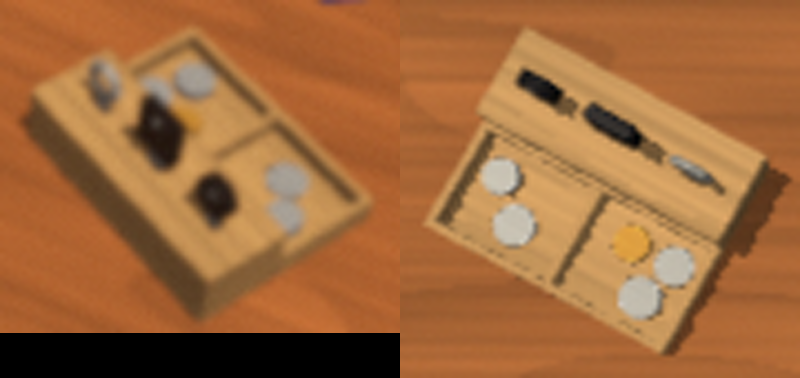

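Three keys stand in the block, in the crop's right half (top view):
- **(540,87), top pixel (161,175):** small and black, rounded in the scene view, so the round key.
- **(612,125), top pixel (178,183):** a wider black plate with square corners in the scene view, so this fits key_square.
- **(692,170), top pixel (196,193):** grey wire, so the ring key.

I'll move over the block and confirm from the wrist camera.

```bash
cat >> h.py <<'E'
def plan(pos,yaw,n,tilt=None):
    """rows (tool shift mm, turn) from current measured pose to pos with tool down, tool y at yaw (rad)"""
    s=robot.read_state();p=np.array(s['tool_pos']);Rm=R.from_rotvec(s['orientation'])
    y=np.array([np.cos(yaw),np.sin(yaw),0]);z=np.array([0,0,-1.]);T=R.from_matrix(np.c_[np.cross(y,z),y,z])
    if tilt is not None: T=tilt*T
    rv=(Rm.inv()*T).as_rotvec()/n;d=(np.array(pos)-p)/n;out=[]
    for i in range(n):
        out.append([(Rm.inv().apply(d)*1000).round(1).tolist(),rv.round(4).tolist()]);Rm=Rm*R.from_rotvec(rv)
    print(str(out).replace(' ',''))
E
python3 - <<'E'
from h import *
plan([.545,.213,.40],np.radians(-30),18)
s=robot.read_state();T=np.eye(4);T[:3,:3]=R.from_rotvec(s['orientation']).as_matrix();T[:3,3]=s['tool_pos']
C=np.linalg.inv(robot.calibration('wrist')['extrinsics']);print((np.linalg.inv(T)@C).round(3),robot.calibration('wrist')['fx'])
E
```

```text
[[[-22.7,-10.1,0.2],[-0.0001,0.0001,0.0928]],[[-23.6,-7.9,0.2],[-0.0001,0.0001,0.0928]],[[-24.2,-5.7,0.2],[-0.0001,0.0001,0.0928]],[[-24.6,-3.4,0.2],[-0.0001,0.0001,0.0928]],[[-24.8,-1.2,0.2],[-0.0001,0.0001,0.0928]],[[-24.8,1.2,0.2],[-0.0001,0.0001,0.0928]],[[-24.6,3.5,0.2],[-0.0001,0.0001,0.0928]],[[-24.2,5.7,0.2],[-0.0001,0.0001,0.0928]],[[-23.6,7.9,0.2],[-0.0001,0.0001,0.0928]],[[-22.7,10.1,0.2],[-0.0001,0.0001,0.0928]],[[-21.7,12.2,0.2],[-0.0001,0.0001,0.0928]],[[-20.5,14.1,0.2],[-0.0001,0.0001,0.0928]],[[-19.1,16.0,0.2],[-0.0001,0.0001,0.0928]],[[-17.5,17.7,0.2],[-0.0001,0.0001,0.0928]],[[-15.8,19.2,0.2],[-0.0001,0.0001,0.0928]],[[-14.0,20.6,0.2],[-0.0001,0.0001,0.0928]],[[-12.0,21.8,0.2],[-0.0001,0.0001,0.0928]],[[-9.9,22.8,0.2],[-0.0001,0.0001,0.0928]]]
[[-0.001 -0.958 -0.287  0.08 ]
 [ 1.    -0.    -0.002 -0.001]
 [ 0.002 -0.287  0.958  0.019]
 [ 0.     0.     0.     1.   ]] 309.10783603835637
```

Call:
apply_moves([
  [[-23,-10,0],[0,0,0.093]],
  [[-23.5,-8,0],[0,0,0.093]],
  [[-24,-5.5,0],[0,0,0.093]],
  [[-24.5,-3.5,0],[0,0,0.093]],
  [[-25,-1,0],[0,0,0.093]],
  [[-25,1,0],[0,0,0.093]],
  [[-24.5,3.5,0],[0,0,0.093]],
  [[-24,5.5,0],[0,0,0.093]],
  [[-23.5,8,0],[0,0,0.093]],
  [[-23,10,0],[0,0,0.093]],
  [[-21.5,12,0],[0,0,0.093]],
  [[-20.5,14,0],[0,0,0.093]],
])

```text
t: 1.15
tool_pos: [0.4456, 0.3234, 0.4044]
orientation: [-2.192, -2.25, 0.001]
force: [-0.1, 0.2, 0.1]
opening: 0.0931
gripper_force: 0.0
```

Call:
apply_moves([
  [[-19,16,0],[0,0,0.093]],
  [[-17.5,17.5,0],[0,0,0.093]],
  [[-16,19,0],[0,0,0.093]],
  [[-14,20.5,0],[0,0,0.093]],
  [[-12,22,0],[0,0,0.093]],
  [[-10,23,0],[0,0,0.093]],
  [[0,0,15],[0,0,0]],
  [[0,0,20],[0,0,0]],
  [[0,0,15],[0,0,0]],
  [[0,0,0],[0,0,0]],
])

```text
t: 1.98
tool_pos: [0.543, 0.212, 0.3503]
orientation: [-2.722, -1.565, 0.01]
force: [-0.0, 0.0, -1.0]
opening: 0.0928
gripper_force: 0.0
```

```bash
python3 - <<'E'
from h import *
s=st();c=robot.calibration('wrist');p,d=robot.read_camera('wrist');np.savez('w1',p=p,d=d,E=c['extrinsics'])
print(c['fx'],c['cx'],c['cy'])
cv2.imwrite('pics/w1.png',cv2.resize(p,(768,576),interpolation=2))
E
```

```text
{'t': 1.9833, 'q': [0.2842, 0.1189, 1.6007, -0.0, 1.4288, 0.8118], 'tool_pos': [0.543, 0.212, 0.3503], 'orientation': [-2.7224, -1.5646, 0.0103], 'force': [-0.0426, 0.0015, -0.9889], 'wrist_torque': [-0.1099, 0.1543, -0.0255], 'opening': 0.0928, 'gripper_force': 0.0}
309.10783603835637 260.7636181270485 188.67931971571642
```

View pics/w1.png

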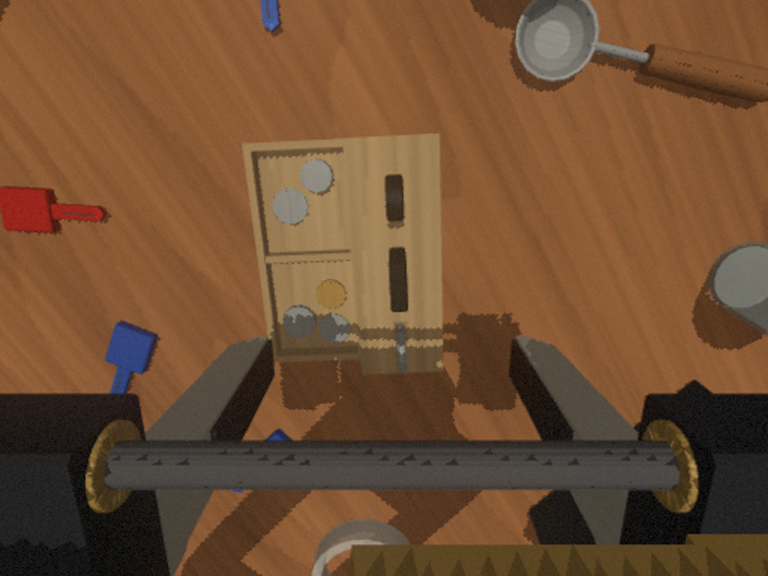

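The wrist view (1.5x scale) shows three heads in the block: round black at (395,198), a wide black plate at (399,280), and ring wire at (401,345). The middle plate is the square head, since its top is wider and flat. Next I'll measure it.

```bash
python3 - <<'E'
from h import *
a=np.load('w1.npz');p,d,E=a['p'],a['d'],a['E'];c=robot.calibration('wrist');c['extrinsics']=E
g=p.max(2)
for nm,(x0,x1,y0,y1) in dict(sq=(250,282,158,215),rd=(250,282,110,152)).items():
    m=np.zeros_like(g);m[y0:y1,x0:x1]=(g[y0:y1,x0:x1]<60)
    k=max(cv2.findContours(m,0,2)[0],key=cv2.contourArea);print(nm,cv2.boundingRect(k),cv2.minAreaRect(k))
    v,u=np.nonzero(m);z=d[v,u];P=[]
    Ei=np.linalg.inv(E)
    P=np.c_[(u-c['cx'])/c['fx']*z,(v-c['cy'])/c['fy']*z,z];P=P@Ei[:3,:3].T+Ei[:3,3]
    print('z pct',np.percentile(P[:,2],[5,25,50,75,90,98]).round(4))
    zt=.0845 if nm=='sq' else .076
    t=P[P[:,2]>np.percentile(P[:,2],90)-.004]
    uv=np.c_[u,v][P[:,2]>np.percentile(P[:,2],90)-.004]
    r=cv2.minAreaRect(uv.astype(np.float32));b=cv2.boxPoints(r);print(r)
    zz=np.median(t[:,2]);W=np.array([onz(c,*q,zz)[:2] for q in b]);print(len(t),zz,'centre',W.mean(0).round(4),'corners',W.round(4).tolist(),np.linalg.norm(np.diff(W,axis=0),axis=1).round(4))
    ev,ec=np.linalg.eigh(np.cov(t[:,:2].T));print('dir',np.degrees(np.arctan2(ec[1,1],ec[0,1])),t.mean(0))
# slot row: cashbox/block edges: slope of top
Ei=np.linalg.inv(E);V,U=np.mgrid[0:384,0:512];Q=np.c_[((U-c['cx'])/c['fx']*d).ravel(),((V-c['cy'])/c['fy']*d).ravel(),d.ravel()]@Ei[:3,:3].T+Ei[:3,3]
Z=Q[:,2].reshape(384,512);m=((abs(Z-.042)<.004)&(d>0)).astype(np.uint8);m[:80]=0;m[250:]=0;m[:,:220]=0;m[:,300:]=0
k=max(cv2.findContours(m,0,2)[0],key=cv2.contourArea);r=cv2.minAreaRect(k);W=np.array([onz(c,*q,.042)[:2] for q in cv2.boxPoints(r)])
print('block',cv2.boundingRect(k),W.round(4).tolist(),W.mean(0))
dd=np.diff(W,axis=0);print(np.linalg.norm(dd,axis=1),np.degrees(np.arctan2(dd[:,1],dd[:,0])))
E
```

```text
sq (260, 166, 12, 42) ((265.1980895996094, 186.4520721435547), (41.20704650878906, 10.431658744812012), 87.70938873291016)
z pct [0.0671 0.0846 0.0855 0.0861 0.0867 0.0874]
((265.1980895996094, 186.4520721435547), (41.20704650878906, 10.431658744812012), 87.70938873291016)
274 0.08566825916935385 centre [0.5475 0.2153] corners [[0.552, 0.2331], [0.5595, 0.2291], [0.543, 0.1975], [0.5352, 0.2016]] [0.0085 0.0356 0.0088]
dir 61.2358835103029 [0.54575556 0.21163095 0.08836846]
rd (258, 138, 11, 9) ((263.0, 142.0), (8.0, 10.0), 90.0)
z pct [0.0689 0.0711 0.0732 0.075  0.0758 0.0762]
((263.0, 132.0), (24.0, 10.0), 90.0)
55 0.07467308087167701 centre [0.5678 0.254 ] corners [[0.5692, 0.2645], [0.5762, 0.2604], [0.5665, 0.2434], [0.5593, 0.2476]] [0.0081 0.0195 0.0083]
dir 53.42143397363292 [0.56676855 0.25072751 0.07442269]
block (230, 89, 65, 161) [[0.5584, 0.2971], [0.6075, 0.2709], [0.5384, 0.1303], [0.4809, 0.1604]] [0.54630877 0.21467547]
[0.05561767 0.15661973 0.06491786] [ -28.08659449 -116.1644078   152.43840066]
```

```bash
python3 - <<'E'
from h import *
plan([.546,.2135,.288],np.radians(-28),4)
E
```

```text
[[[0.7,0.5,16.1],[-0.0008,0.0008,-0.0096]],[[0.6,0.5,16.1],[-0.0008,0.0008,-0.0096]],[[0.6,0.5,16.1],[-0.0008,0.0008,-0.0096]],[[0.6,0.5,16.1],[-0.0008,0.0008,-0.0096]]]
```

Call:
apply_moves([
  [[0.6,0.5,16],[-0.001,0.001,-0.01]],
  [[0.6,0.5,16],[-0.001,0.001,-0.01]],
  [[0.6,0.5,16],[-0.001,0.001,-0.01]],
  [[0.6,0.5,15],[-0.001,0.001,-0.01]],
  [[0,0,0],[0,0,0]],
  [[0,0,0],[0,0,0]],
])

```text
t: 2.53
tool_pos: [0.547, 0.2139, 0.2922]
orientation: [2.69, 1.62, 0.007]
force: [0.5, 0.8, 0.4]
opening: 0.093
gripper_force: 0.0
```

```bash
cat > meas.py <<'E'
from h import *
import sys
s=st();c=robot.calibration('wrist');p,d=robot.read_camera('wrist');np.savez(sys.argv[1],p=p,d=d,E=c['extrinsics'])
cv2.imwrite(f'pics/{sys.argv[1]}.png',cv2.resize(p,(768,576),interpolation=2))
T=np.eye(4);T[:3,:3]=R.from_rotvec(s['orientation']).as_matrix();T[:3,3]=s['tool_pos'];CT=np.linalg.inv(T)@np.linalg.inv(c['extrinsics'])
V,U=np.mgrid[0:384,0:512];P=np.stack([(U-c['cx'])/c['fx']*d,(V-c['cy'])/c['fy']*d,d],-1)@CT[:3,:3].T+CT[:3,3]
P[d==0]=np.nan
W=P@T[:3,:3].T+T[:3,3]
E
cat > m2.py <<'E'
from meas import *
m=(abs(P[...,0])<.03)&(abs(P[...,1])<.02)&(W[...,2]>.05)&(W[...,2]<.1)&(p.max(2)<70)
q=P[m]*1000;w=W[m]
print(m.sum(),'tool x/y/z pct',np.nanpercentile(q,[3,10,50,90,97],axis=0).round(1).tolist())
t=w[:,2]>.0825
print('top face',t.sum(),np.percentile(q[t],[3,10,50,90,97],axis=0).round(1).tolist())
uv=np.argwhere(m)[t][:,::-1];r=cv2.minAreaRect(uv.astype(np.float32));print(r)
# side-edge face : tool x vs z
e=~t
for lo in range(50,84,6):
    k=(w[:,2]*1000>lo)&(w[:,2]*1000<lo+6)
    if k.sum()>3: print(lo,k.sum(),np.median(q[k],axis=0).round(1))
E
python3 m2.py w2
```

```text
{'t': 2.5333, 'q': [0.2855, 0.1737, 1.65, -0.0001, 1.313, 0.7725], 'tool_pos': [0.547, 0.2139, 0.2922], 'orientation': [2.6904, 1.6196, 0.0074], 'force': [0.4895, 0.8394, 0.4319], 'wrist_torque': [-0.0509, 0.1142, 0.003], 'opening': 0.093, 'gripper_force': 0.0}
761 tool x/y/z pct [[-16.2, -5.4, 205.0], [-13.2, -4.7, 205.5], [2.8, -0.8, 206.6], [12.3, 2.5, 223.0], [12.8, 3.2, 232.1]]
top face 588 [[-16.5, -5.4, 204.9], [-14.1, -4.8, 205.4], [-1.6, -1.1, 206.3], [10.4, 2.5, 207.3], [11.6, 3.2, 208.1]]
((260.0, 224.0), (14.0, 42.0), 0.0)
56 32 [ 12.8  -0.9 233.1]
62 38 [ 12.5  -0.8 227.2]
68 38 [ 12.2  -0.8 221.3]
74 45 [ 11.9  -1.5 215.5]
80 363 [ -5.4  -0.8 206.7]
```

View pics/w2.png

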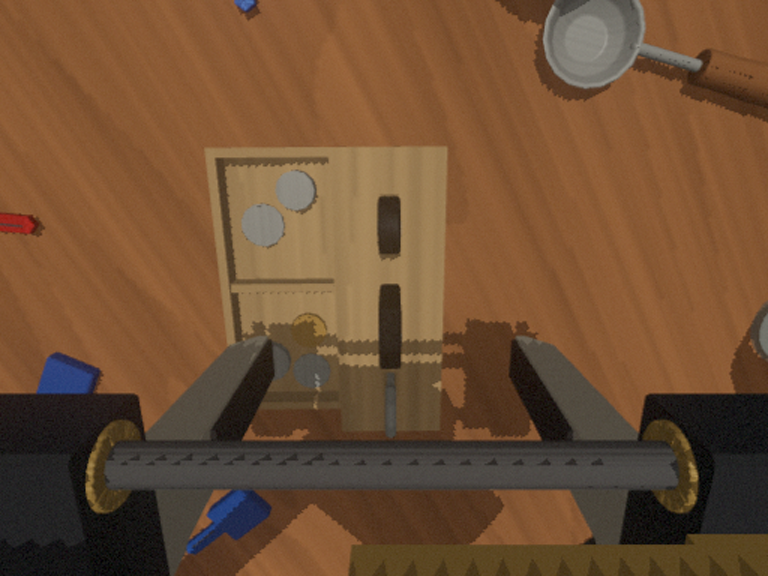

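The depth is clean. The head top is centred about 3 mm towards tool −x, and the key leans 0.05 rad in its width plane. I'll tilt the tool to match and go down.

Call:
apply_moves([
  [[-5.5,-0.5,0],[0,0.025,0]],
  [[-5,-0.5,0],[0,0.025,0]],
  [[0,0,0],[0,0,0]],
  [[-0.5,0,11],[0,0,0]],
  [[-0.5,0,11],[0,0,0]],
  [[-0.5,0,11],[0,0,0]],
  [[-0.6,0,11],[0,0,0]],
  [[-0.6,0,11],[0,0,0]],
  [[0,0,0],[0,0,0]],
  [[0,0,0],[0,0,0]],
], claw=0.6)

```text
t: 3.42
tool_pos: [0.5411, 0.205, 0.2349]
orientation: [-2.669, -1.607, -0.071]
force: [0.1, 0.2, 0.5]
opening: 0.0558
gripper_force: 0.0
```

```bash
python3 m2.py w3
```

```text
{'t': 3.4167, 'q': [0.2614, 0.1993, 1.7342, 0.0398, 1.1716, 0.7334], 'tool_pos': [0.5411, 0.205, 0.2349], 'orientation': [-2.6691, -1.6072, -0.0708], 'force': [0.1385, 0.2452, 0.462], 'wrist_torque': [-0.1379, 0.1505, 0.0059], 'opening': 0.0558, 'gripper_force': 0.0}
1505 tool x/y/z pct [[-11.9, -4.0, 148.3], [-8.9, -3.3, 148.6], [7.2, 0.4, 149.6], [15.3, 4.2, 167.7], [15.5, 5.0, 176.4]]
top face 1137 [[-12.3, -4.0, 148.2], [-10.1, -3.4, 148.5], [2.4, 0.3, 149.3], [14.0, 4.2, 150.4], [15.2, 5.1, 151.7]]
((262.0, 263.5), (57.0, 20.0), 90.0)
50 4 [ 14.9   3.2 180.2]
56 69 [ 15.2   0.4 177. ]
62 75 [ 15.2   0.4 171.2]
68 81 [ 15.2   0.4 165. ]
74 95 [ 15.2   0.4 158.8]
80 727 [ -0.6   0.8 149.7]
```

Call:
apply_moves([
  [[0,0,0],[0,0,0]],
  [[0,0,0],[0,0,0]],
  [[0,0,0],[0,0,0]],
  [[0,0,0],[0,0,0]],
  [[0,0,0],[0,0,0]],
  [[0,0,0],[0,0,0]],
  [[0,0,0],[0,0,0]],
  [[0,0,0],[0,0,0]],
], claw=0, newtons=45)

```text
t: 4.13
tool_pos: [0.5416, 0.2051, 0.2365]
orientation: [-2.67, -1.607, -0.075]
force: [-0.5, -0.3, 0.9]
opening: 0.0096
gripper_force: 45.0
```

Call:
apply_moves([
  [[0,0,-3],[0,0,0]],
  [[0,0,-5],[0,0,0]],
  [[0,0,-8],[0,0,0]],
  [[0,0,-10],[0,0,0]],
  [[0,0,-14],[0,0,0]],
  [[0,0,-20],[0,0,0]],
  [[0,0,-25],[0,0,0]],
  [[0,0,-25],[0,0,0]],
  [[0,0,-10],[0,0,0]],
  [[0,0,0],[0,0,0]],
  [[0,0,0],[0,0,0]],
])

```text
t: 5.05
tool_pos: [0.5383, 0.1995, 0.3568]
orientation: [-2.67, -1.608, -0.077]
force: [-0.0, 0.2, 0.1]
opening: 0.0098
gripper_force: 45.0
```

```bash
cat > m3.py <<'E'
from meas import *
# key held: near-edge profile in tool frame
m=(abs(P[...,0])<.025)&(abs(P[...,1])<.008)&(P[...,2]>.14)&(P[...,2]<.235)
q=P[m]*1000
for lo in range(146,236,5):
    k=q[(q[:,2]>=lo)&(q[:,2]<lo+5)]
    if len(k)>3: print(lo,len(k),'x',np.percentile(k[:,0],[10,50,95]).round(1),'y',np.percentile(k[:,1],[5,50,95]).round(1),'z',np.median(k[:,2]).round(1))
E
python3 m3.py w4
python3 - <<'E'
from h import *
p,d=robot.read_camera('top');cv2.imwrite('pics/top2.png',p)
plan([.5995,-.1515,.375],np.radians(16.3),18)
E
```

```text
{'t': 5.05, 'q': [0.2533, 0.0651, 1.6463, 0.0374, 1.3895, 0.7343], 'tool_pos': [0.5383, 0.1995, 0.3568], 'orientation': [-2.6704, -1.6076, -0.0774], 'force': [-0.011, 0.2156, 0.1159], 'wrist_torque': [-0.0269, 0.1445, -0.0036], 'opening': 0.0098, 'gripper_force': 44.9999}
146 600 x [-10.5   1.9  12.6] y [-5.3 -0.2  5.4] z 150.5
151 694 x [-10.8   5.6  14.5] y [-5.2 -0.2  4.7] z 151.6
156 137 x [ 6.6 14.  14.8] y [-7.1  0.3  7.3] z 158.5
161 124 x [ 6.7 13.9 14.9] y [-7.4 -0.2  7. ] z 163.5
166 110 x [ 6.7 14.  14.7] y [-7.  -0.2  7.3] z 168.4
171 110 x [ 6.8 14.  14.7] y [-7.3  0.4  7.5] z 173.6
176 84 x [ 6.7 13.9 14.7] y [-7.3 -0.4  7.1] z 178.3
181 51 x [ 6.5  8.2 14.4] y [-7.3  1.   7.3] z 182.2
206 11 x [3.9 4.5 4.7] y [-2.1 -0.8  0.8] z 210.3
211 14 x [3.9 4.3 4.6] y [-2.2 -0.5  1.2] z 213.9
216 5 x [4.1 4.2 4.4] y [-1.4 -0.2  1.1] z 216.8
[[[-15.5,12.2,-1.9],[0.0012,-0.0027,-0.0428]],[[-16.1,11.5,-1.9],[0.0012,-0.0027,-0.0428]],[[-16.5,10.8,-1.9],[0.0012,-0.0027,-0.0428]],[[-17.0,10.1,-1.8],[0.0012,-0.0027,-0.0428]],[[-17.4,9.3,-1.8],[0.0012,-0.0027,-0.0428]],[[-17.8,8.6,-1.8],[0.0012,-0.0027,-0.0428]],[[-18.2,7.8,-1.7],[0.0012,-0.0027,-0.0428]],[[-18.5,7.0,-1.7],[0.0012,-0.0027,-0.0428]],[[-18.8,6.2,-1.6],[0.0012,-0.0027,-0.0428]],[[-19.0,5.4,-1.6],[0.0012,-0.0027,-0.0428]],[[-19.2,4.6,-1.6],[0.0012,-0.0027,-0.0428]],[[-19.4,3.7,-1.5],[0.0012,-0.0027,-0.0428]],[[-19.6,2.9,-1.5],[0.0012,-0.0027,-0.0428]],[[-19.7,2.1,-1.4],[0.0012,-0.0027,-0.0428]],[[-19.7,1.2,-1.4],[0.0012,-0.0027,-0.0428]],[[-19.8,0.4,-1.3],[0.0012,-0.0027,-0.0428]],[[-19.8,-0.5,-1.2],[0.0012,-0.0027,-0.0428]],[[-19.7,-1.3,-1.2],[0.0012,-0.0027,-0.0428]]]
```

View pics/w4.png

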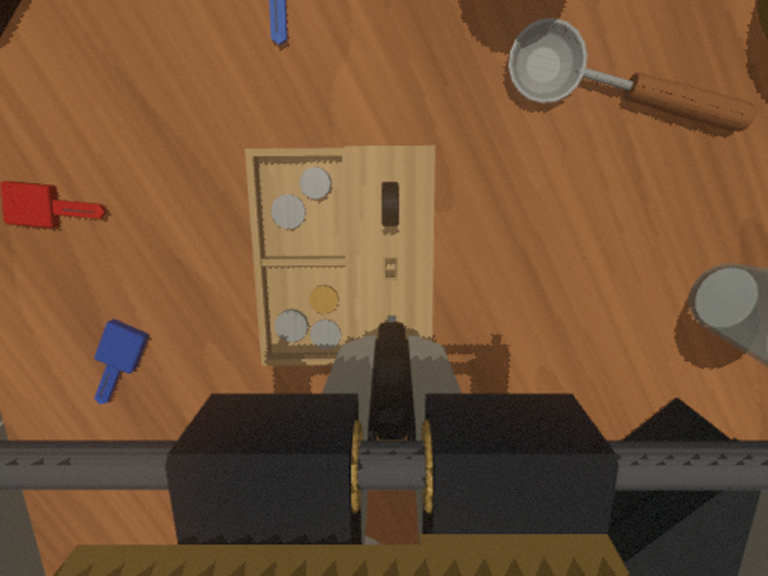

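The picture shows the middle slot empty at (390,268) and the square-headed key upright between the fingers at (391,370). The round key (390,204) and ring key (391,320) are undisturbed. Next I'll go beside the lock, so the wrist camera sees it freely.

```bash
python3 - <<'E'
from h import *
plan([.616,-.209,.375],np.radians(16.3),20)
E
```

```text
[[[-16.1,13.0,-1.8],[0.0011,-0.0024,-0.0386]],[[-16.6,12.4,-1.8],[0.0011,-0.0024,-0.0386]],[[-17.1,11.7,-1.8],[0.0011,-0.0024,-0.0386]],[[-17.5,11.1,-1.8],[0.0011,-0.0024,-0.0386]],[[-18.0,10.4,-1.7],[0.0011,-0.0024,-0.0386]],[[-18.4,9.7,-1.7],[0.0011,-0.0024,-0.0386]],[[-18.7,9.0,-1.7],[0.0011,-0.0024,-0.0386]],[[-19.1,8.2,-1.6],[0.0011,-0.0024,-0.0386]],[[-19.4,7.5,-1.6],[0.0011,-0.0024,-0.0386]],[[-19.6,6.7,-1.5],[0.0011,-0.0024,-0.0386]],[[-19.9,6.0,-1.5],[0.0011,-0.0024,-0.0386]],[[-20.1,5.2,-1.5],[0.0011,-0.0024,-0.0386]],[[-20.3,4.4,-1.4],[0.0011,-0.0024,-0.0386]],[[-20.5,3.6,-1.4],[0.0011,-0.0024,-0.0386]],[[-20.6,2.8,-1.3],[0.0011,-0.0024,-0.0386]],[[-20.7,2.0,-1.3],[0.0011,-0.0024,-0.0386]],[[-20.7,1.2,-1.2],[0.0011,-0.0024,-0.0386]],[[-20.8,0.4,-1.2],[0.0011,-0.0024,-0.0386]],[[-20.8,-0.4,-1.1],[0.0011,-0.0024,-0.0386]],[[-20.8,-1.2,-1.1],[0.0011,-0.0024,-0.0386]]]
```

Call:
apply_moves([
  [[-16,13,-2],[0.001,-0.0025,-0.0385]],
  [[-16.5,12.5,-2],[0.001,-0.0025,-0.0385]],
  [[-17,12,-2],[0.001,-0.0025,-0.0385]],
  [[-17.5,11,-2],[0.001,-0.0025,-0.0385]],
  [[-18,10.5,-2],[0.001,-0.0025,-0.0385]],
  [[-18.5,10,-1.5],[0.001,-0.0025,-0.0385]],
  [[-19,9,-1.5],[0.001,-0.0025,-0.0385]],
  [[-19,8,-1.5],[0.001,-0.0025,-0.0385]],
  [[-19.5,7.5,-1.5],[0.001,-0.0025,-0.0385]],
  [[-19.5,6.5,-1.5],[0.001,-0.0025,-0.0385]],
  [[-20,6,-1.5],[0.001,-0.0025,-0.0385]],
  [[-20,5,-1.5],[0.001,-0.0025,-0.0385]],
])

```text
t: 6.15
tool_pos: [0.5848, -0.0466, 0.3668]
orientation: [-2.239, -2.188, -0.029]
force: [0.8, -0.4, -0.5]
opening: 0.0099
gripper_force: 45.0
```

Call:
apply_moves([
  [[-20,4.5,-1.5],[0.001,-0.0025,-0.0385]],
  [[-20.5,3.5,-1.5],[0.001,-0.0025,-0.0385]],
  [[-20.5,3,-1],[0.001,-0.0025,-0.0385]],
  [[-20.5,2,-1],[0.001,-0.0025,-0.0385]],
  [[-20.5,1,-1],[0.001,-0.0025,-0.0385]],
  [[-21,0.5,-1],[0.001,-0.0025,-0.0385]],
  [[-21,-0.5,-1],[0.001,-0.0025,-0.0385]],
  [[-21,-1,-1],[0.001,-0.0025,-0.0385]],
  [[0,0,0],[0,0,0]],
  [[0,0,0],[0,0,0]],
  [[0,0,0],[0,0,0]],
])

```text
t: 7.07
tool_pos: [0.6161, -0.2084, 0.3748]
orientation: [1.886, 2.511, 0.003]
force: [0.6, -0.1, -0.7]
opening: 0.0097
gripper_force: 45.0
```

```bash
cat > m4.py <<'E'
from meas import *
hsv=cv2.cvtColor(p,cv2.COLOR_BGR2HSV)
lid=(abs(W[...,2]-.091)<.012)
m=(cv2.inRange(hsv,(12,70,70),(35,255,255))>0)&lid&(np.hypot(W[...,0]-.5995,W[...,1]+.1515)<.02)
m=m.astype(np.uint8)
k=max(cv2.findContours(m,0,2)[0],key=cv2.contourArea);h=cv2.convexHull(k)
(u,v),ax,an=cv2.fitEllipse(h) if len(h)>5 else cv2.minAreaRect(h)
print('ellipse',u,v,ax,an,'world',onz(c,u,v,.092).round(4),'z med',np.nanmedian(W[...,2][m>0]))
# keyway: dark hole within
hm=np.zeros_like(m);cv2.fillPoly(hm,[h],1);hm=cv2.erode(hm,np.ones((3,3)));hole=hm&(p.max(2)<70)
ks=cv2.findContours(hole,0,2)[0]
if ks:
    b=max(ks,key=cv2.contourArea);r=cv2.minAreaRect(b);print('hole',cv2.contourArea(b),r)
    B=np.array([onz(c,*x,.092)[:2] for x in cv2.boxPoints(r)]);print('hole c',B.mean(0).round(4),np.diff(B,axis=0).round(4).tolist(),np.degrees(np.arctan2(*np.diff(B,axis=0).T[::-1])).round(1))
# lid edges
L=((abs(W[...,2]-.090)<.003)&(p.max(2)<80)).astype(np.uint8)
k=max(cv2.findContours(cv2.morphologyEx(L,2,np.ones((3,3))),0,2)[0],key=cv2.contourArea);print('lid box',cv2.boundingRect(k))
y,x=int(v),int(u)
cr=p[max(0,y-45):y+45,max(0,x-55):x+55];cv2.imwrite('pics/'+sys.argv[1]+'c.png',np.hstack([cv2.resize(cr,(400,400),interpolation=2),cv2.resize(p,(400,300)).repeat(1,0) if 0 else cv2.copyMakeBorder(cv2.resize(p,(400,300)),0,100,0,0,0)]))
E
python3 m4.py w5
```

```text
{'t': 7.0667, 'q': [-0.4054, 0.2789, 1.3739, 0.0015, 1.4873, -0.6878], 'tool_pos': [0.6161, -0.2084, 0.3748], 'orientation': [1.8863, 2.5109, 0.0029], 'force': [0.5957, -0.1187, -0.7079], 'wrist_torque': [-0.0877, 0.0405, 0.0253], 'opening': 0.0097, 'gripper_force': 45.0}
ellipse 260.25531005859375 119.74688720703125 (25.619182586669922, 25.763853073120117) 176.44320678710938 world [ 0.5983 -0.1509  0.092 ] z med 0.092834630713506
lid box (220, 166, 200, 87)
```

View pics/w5c.png

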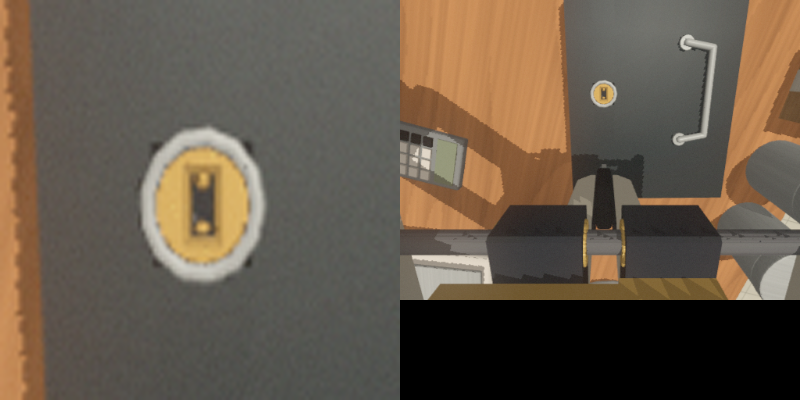

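The crop shows the brass face at image pixel (260,120), with the keyway's long side along tool x as wanted. Next I'll get the lid's yaw from its front edge and the offset to the lock.

```bash
cat > yaw.py <<'E'
from h import *
import sys
a=np.load(sys.argv[1]+'.npz');p,d=a['p'],a['d'];c=robot.calibration('wrist');c['extrinsics']=a['E'];Ei=np.linalg.inv(a['E'])
hsv=cv2.cvtColor(p,cv2.COLOR_BGR2HSV);g=(hsv[...,1]<70)
for nm,f in (('front',-1),('back',1)):
    pts=[]
    for v in range(5,150):
        row=np.where(g[v])[0];run=row[(row>150)&(row<480)]
        # contiguous run containing column 300
        if not g[v,330]: continue
        u=330
        while 0<u<511 and g[v,u+f]: u+=f
        pts.append(onz(c,u,v,.09)[:2])
    pts=np.array(pts,np.float32);vx,vy,x0,y0=cv2.fitLine(pts,cv2.DIST_HUBER,0,.001,.001).ravel()
    nrm=np.array([-vy,vx]);print(nm,len(pts),np.degrees(np.arctan2(vy,vx)),'resid',np.std((pts-[x0,y0])@nrm), 'lock dist',abs((np.array([.5983,-.1509])-[x0,y0])@nrm))
s=st();Rm=R.from_rotvec(s['orientation']);print('lock in tool mm',Rm.inv().apply(np.array([.5983,-.1509,.092])-s['tool_pos'])*1000)
x=Rm.as_matrix();print('tool y yaw',np.degrees(np.arctan2(x[1,1],x[0,1])),'z',x[:,2].round(4))
E
python3 yaw.py w5; python3 m3.py w6 | tail -7
```

```text
front 145 -73.12852 resid 0.01778475 lock dist 0.0373379224466025
back 145 -73.472206 resid 0.0002463507 lock dist 0.1415722798409125
{'t': 7.1167, 'q': [-0.4049, 0.2783, 1.3738, 0.0015, 1.4874, -0.688], 'tool_pos': [0.6162, -0.2081, 0.3753], 'orientation': [1.8849, 2.5112, 0.003], 'force': [-0.9034, -0.0308, -0.0936], 'wrist_torque': [-0.0368, 0.0529, -0.0199], 'opening': 0.0098, 'gripper_force': 44.9999}
lock in tool mm [ 59.96113225  -1.95584844 283.2771646 ]
tool y yaw 16.2148026507905 z [ 2.5e-03  5.0e-04 -1.0e+00]
166 116 x [ 7.1 14.5 15.4] y [-7.4  0.1  7. ] z 168.6
171 100 x [ 7.1 14.6 15.2] y [-7.1  0.1  7.2] z 173.6
176 92 x [ 7.9 14.5 15.1] y [-7.3  0.4  7.1] z 178.3
181 48 x [ 7.2  8.6 15. ] y [-7.7  1.5  7.4] z 182.3
206 11 x [4.7 4.9 5.2] y [-3.  -1.7  0.3] z 209.4
211 14 x [4.6 4.8 5.1] y [-3.1 -1.   0.3] z 213.7
216 5 x [4.6 4.8 5. ] y [-3.  -1.7  0.2] z 216.7
```

Call:
apply_moves([
  [[10,0,0],[0,0,-0.005]],
  [[15,-0.5,0],[0,0,0]],
  [[15,-0.5,0],[0,0,0]],
  [[12,0,5],[0,0,0]],
  [[8,0,12],[0,0,0]],
  [[0,0,15],[0,0,0]],
  [[0,0,12],[0,0,0]],
  [[0,0,6],[0,0,0]],
  [[0,0,0],[0,0,0]],
  [[0,0,0],[0,0,0]],
  [[0,0,0],[0,0,0]],
  [[0,0,0],[0,0,0]],
])

```text
t: 8.17
tool_pos: [0.5991, -0.1521, 0.3276]
orientation: [1.877, 2.513, 0.004]
force: [-0.2, -0.4, -0.4]
opening: 0.0098
gripper_force: 45.0
```

```bash
python3 m3.py w7 | tail -6; python3 - <<'E'
from h import *
s=robot.read_state();Rm=R.from_rotvec(s['orientation']);print('lock in tool mm',Rm.inv().apply(np.array([.5983,-.1509,.092])-s['tool_pos'])*1000)
a=np.load('w7.npz');p=a['p'];cv2.imwrite('pics/w7c.png',cv2.resize(p[180:300,200:320],(600,600),interpolation=2))
x=Rm.as_matrix();print('tool y yaw',np.degrees(np.arctan2(x[1,1],x[0,1])),'z',x[:,2].round(4))
E
```

```text
176 96 x [ 7.3 14.4 15.2] y [-7.7  0.7  7.4] z 178.1
181 43 x [ 6.9  8.9 15.2] y [-7.4  0.7  7.1] z 182.2
206 8 x [4.6 4.8 5.2] y [-2.8 -1.4  0.1] z 209.4
211 17 x [4.5 4.7 5.1] y [-3.1 -1.   0.3] z 213.4
216 5 x [4.6 4.7 4.9] y [-3.  -1.7  0.2] z 216.9
231 365 x [-4.3  7.4 15.6] y [-7.6  1.9  7.6] z 234.3
lock in tool mm [  2.00889863  -1.62731517 235.55747097]
tool y yaw 16.492105974697978 z [ 0.0059 -0.0013 -1.    ]
```

View pics/w7c.png

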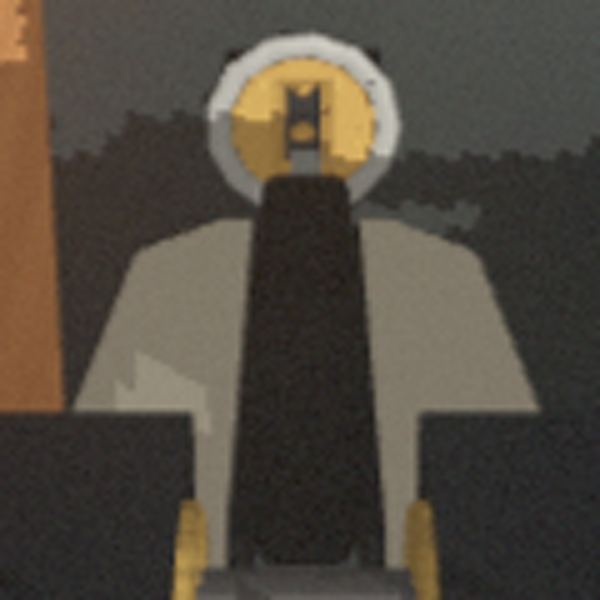

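The crop shows the blade just below and in line with the keyway, which is at crop (304,127), image about (260.8,205.4). Next I'll refine the offset from this close view.

```bash
python3 - <<'E'
from h import *
from scipy.optimize import least_squares
a=np.load('w7.npz');p=a['p'];c=robot.calibration('wrist');s=st();c['extrinsics']=a['E']
hsv=cv2.cvtColor(p,cv2.COLOR_BGR2HSV)
# outer collar + brass edge: brass mask boundary upper part
m=(cv2.inRange(hsv,(12,70,60),(35,255,255)));m[:188]=0;m[216:]=0;m[:,:240]=0;m[:,282:]=0
pts=[]
for v in range(188,214):
    r=np.where(m[v])[0]
    if len(r)>3: pts+= [onz(c,r[0]-.5,v,.092)[:2],onz(c,r[-1]+.5,v,.092)[:2]]
for u in range(250,271):
    r=np.where(m[:,u])[0]
    if len(r): pts.append(onz(c,u,r[0]-.5,.092)[:2])
pts=np.array(pts)
f=least_squares(lambda q:np.hypot(*(pts-q[:2]).T)-.0105,[.598,-.151],loss='soft_l1',f_scale=.0005)
print('lock',f.x.round(4),'resid',np.abs(f.fun).mean(),len(pts))
Rm=R.from_rotvec(s['orientation']);print('in tool',Rm.inv().apply(np.r_[f.x,.092]-s['tool_pos'])*1000)
E
```

```text
{'t': 8.2167, 'q': [-0.3317, 0.2217, 1.5282, 0.0007, 1.3856, -0.6197], 'tool_pos': [0.599, -0.1521, 0.3276], 'orientation': [1.8766, 2.5126, 0.0039], 'force': [-0.6324, 0.5523, 0.6924], 'wrist_torque': [-0.0795, 0.0385, -0.0418], 'opening': 0.0099, 'gripper_force': 44.9999}
lock [ 0.5983 -0.151 ] resid 0.00028791627802822077 65
in tool [  1.95826155  -1.6623988  235.55743286]
```

Call:
apply_moves([
  [[1.1,0.5,0],[0.003,0,0]],
  [[1.1,0.5,0],[0.003,0,0]],
  [[0,0,2],[0,0,0]],
  [[0,0,3],[0,0,0]],
  [[0,0,3],[0,0,0]],
  [[0,0,3],[0,0,0]],
  [[0,0,2],[0,0,0]],
  [[0,0,1],[0,0,0]],
  [[0,0,1],[0,0,0]],
  [[0,0,1],[0,0,0]],
  [[0,0,1],[0,0,0]],
  [[0,0,0],[0,0,0]],
])

```text
t: 9.22
tool_pos: [0.599, -0.1494, 0.3094]
orientation: [1.879, 2.517, -0.004]
force: [0.1, 0.1, -0.3]
opening: 0.0094
gripper_force: 45.0
```

```bash
cat > s.py <<'E'
from h import *
s=st();Rm=R.from_rotvec(s['orientation']);x=Rm.as_matrix()
print('lock in tool',(Rm.inv().apply(np.array([.5983,-.151,.092])-s['tool_pos'])*1000).round(2),'yaw',np.degrees(np.arctan2(x[1,1],x[0,1])).round(2),'z',x[:,2].round(4),'Ftool',Rm.inv().apply(s['force']).round(2))
E
python3 s.py
```

```text
{'t': 9.2167, 'q': [-0.3266, 0.2382, 1.5434, -0.0028, 1.3606, -0.6142], 'tool_pos': [0.599, -0.1494, 0.3094], 'orientation': [1.8793, 2.5171, -0.0044], 'force': [0.1433, 0.1251, -0.344], 'wrist_torque': [-0.0783, 0.0759, 0.0389], 'opening': 0.0094, 'gripper_force': 45.0001}
lock in tool [ -0.91  -0.66 217.42] yaw 16.51 z [-0.0014 -0.0024 -1.    ] Ftool [0.08 0.17 0.34]
```

Call:
apply_moves([
  [[-0.3,0,1],[0,0,0]],
  [[-0.3,0,1],[0,0,0]],
  [[0,0,1],[0,0,0]],
  [[0,0,1],[0,0,0]],
  [[0,0,0],[0,0,0]],
  [[0,0,0],[0,0,0]],
])

```text
t: 9.72
tool_pos: [0.5992, -0.1501, 0.3056]
orientation: [1.879, 2.517, -0.004]
force: [0.6, -1.0, 0.4]
opening: 0.0096
gripper_force: 45.0
```

```bash
python3 s.py
```

```text
{'t': 9.7167, 'q': [-0.3275, 0.2423, 1.5457, -0.003, 1.3537, -0.615], 'tool_pos': [0.5992, -0.1501, 0.3056], 'orientation': [1.879, 2.5167, -0.0045], 'force': [0.6017, -1.0056, 0.3612], 'wrist_torque': [-0.1278, 0.0167, -0.0214], 'opening': 0.0096, 'gripper_force': 45.0001}
lock in tool [-7.0000e-02 -7.6000e-01  2.1364e+02] yaw 16.51 z [-0.001  -0.0028 -1.    ] Ftool [-1.14  0.29 -0.36]
```

Call:
apply_moves([
  [[0,0,1],[0,0,0]],
  [[2.5,0,0],[0,0,0]],
  [[0,0,0.5],[0,0,0]],
  [[-2.5,0,0],[0,0,0]],
  [[-2.5,0,0.5],[0,0,0]],
  [[2.5,0,0],[0,0,0]],
  [[0,0,0],[0,0,0]],
])

```text
t: 10.3
tool_pos: [0.5992, -0.15, 0.3033]
orientation: [1.879, 2.517, -0.005]
force: [0.6, -2.0, 1.2]
opening: 0.0097
gripper_force: 45.0
```

```bash
python3 s.py
```

```text
{'t': 10.3, 'q': [-0.3273, 0.2442, 1.5478, -0.0032, 1.3499, -0.6148], 'tool_pos': [0.5992, -0.15, 0.3033], 'orientation': [1.8791, 2.5169, -0.0048], 'force': [0.5797, -1.9512, 1.1664], 'wrist_torque': [-0.3458, -0.0919, -0.0227], 'opening': 0.0097, 'gripper_force': 45.0}
lock in tool [ -0.26  -0.68 211.34] yaw 16.51 z [-0.0014 -0.0028 -1.    ] Ftool [-2.04 -0.   -1.16]
```

Moving down with little force (about 9 mm in). I'll keep cycling in the same way.

Call:
apply_moves([
  [[0,0,1],[0,0,0]],
  [[2.5,0,0],[0,0,0]],
  [[-2.5,0,0],[0,0,0]],
  [[-2.5,0,0],[0,0,0]],
  [[2.5,0,0],[0,0,0]],
  [[0,0,1],[0,0,0]],
  [[2.5,0,0],[0,0,0]],
  [[-2.5,0,0],[0,0,0]],
  [[-2.5,0,0],[0,0,0]],
  [[2.5,0,0],[0,0,0]],
  [[0,0,0],[0,0,0]],
])

```text
t: 11.22
tool_pos: [0.5991, -0.1498, 0.3014]
orientation: [-1.879, -2.517, 0.004]
force: [0.1, 1.2, -1.2]
opening: 0.0098
gripper_force: 45.0
```

```bash
python3 s.py
```

```text
{'t': 11.2167, 'q': [-0.3271, 0.2459, 1.5496, -0.0027, 1.347, -0.6148], 'tool_pos': [0.5991, -0.1498, 0.3014], 'orientation': [-1.8793, -2.5175, 0.0044], 'force': [0.1099, 1.202, -1.1591], 'wrist_torque': [-0.035, 0.0278, 0.0008], 'opening': 0.0098, 'gripper_force': 44.9999}
lock in tool [ -0.63  -0.63 209.37] yaw 16.52 z [-0.0017 -0.0022 -1.    ] Ftool [1.12 0.45 1.16]
```

Call:
apply_moves([
  [[0,0,1],[0,0,0]],
  [[2.5,0,0],[0,0,0]],
  [[-2.5,0,0],[0,0,0]],
  [[-2.5,0,0],[0,0,0]],
  [[2.5,0,0],[0,0,0]],
  [[0,0,1],[0,0,0]],
  [[2.5,0,0],[0,0,0]],
  [[-2.5,0,0],[0,0,0]],
  [[-2.5,0,0],[0,0,0]],
  [[2.5,0,0],[0,0,0]],
  [[0,0,0],[0,0,0]],
])

```text
t: 12.13
tool_pos: [0.5991, -0.1499, 0.2994]
orientation: [1.879, 2.517, -0.005]
force: [-0.4, 0.7, 0.3]
opening: 0.0099
gripper_force: 45.0
```

Call:
apply_moves([
  [[0,0,1],[0,0,0]],
  [[2.5,0,0],[0,0,0]],
  [[-2.5,0,0],[0,0,0]],
  [[-2.5,0,0],[0,0,0]],
  [[2.5,0,0],[0,0,0]],
  [[0,0,1],[0,0,0]],
  [[2.5,0,0],[0,0,0]],
  [[-2.5,0,0],[0,0,0]],
  [[-2.5,0,0],[0,0,0]],
  [[2.5,0,0],[0,0,0]],
  [[0,0,0],[0,0,0]],
])

```text
t: 13.05
tool_pos: [0.5991, -0.1498, 0.2974]
orientation: [1.879, 2.517, -0.004]
force: [-0.4, -0.3, -0.1]
opening: 0.0098
gripper_force: 45.0
```

```bash
python3 s.py; python3 m3.py w8|head -5
```

```text
{'t': 13.05, 'q': [-0.3272, 0.2495, 1.5529, -0.0029, 1.3398, -0.6148], 'tool_pos': [0.5991, -0.1498, 0.2974], 'orientation': [1.8792, 2.5173, -0.0045], 'force': [-0.3569, -0.2994, -0.0972], 'wrist_torque': [-0.0357, 0.0182, -0.0353], 'opening': 0.0098, 'gripper_force': 44.9998}
lock in tool [ -0.48  -0.68 205.42] yaw 16.52 z [-0.0015 -0.0024 -1.    ] Ftool [-0.19 -0.43  0.1 ]
{'t': 13.05, 'q': [-0.3272, 0.2495, 1.5529, -0.0029, 1.3398, -0.6148], 'tool_pos': [0.5991, -0.1498, 0.2974], 'orientation': [1.8792, 2.5173, -0.0045], 'force': [-0.3569, -0.2994, -0.0972], 'wrist_torque': [-0.0357, 0.0182, -0.0353], 'opening': 0.0098, 'gripper_force': 44.9998}
146 584 x [-10.2   3.6  12.7] y [-6.1 -1.   5.5] z 150.5
151 727 x [-9.9  5.3 15. ] y [-5.9 -1.   4.2] z 151.7
156 137 x [ 7.  14.6 15.3] y [-7.   1.   7.5] z 158.3
161 124 x [ 7.2 14.5 15.3] y [-7.5  0.5  7.1] z 163.2
```

Call:
apply_moves([
  [[0,0,1],[0,0,0]],
  [[2.5,0,0],[0,0,0]],
  [[-2.5,0,0],[0,0,0]],
  [[-2.5,0,0],[0,0,0]],
  [[2.5,0,0],[0,0,0]],
  [[0,0,1],[0,0,0]],
  [[2.5,0,0],[0,0,0]],
  [[-2.5,0,0],[0,0,0]],
  [[-2.5,0,0],[0,0,0]],
  [[2.5,0,0],[0,0,0]],
  [[0,0,0],[0,0,0]],
])

```text
t: 14.02
tool_pos: [0.5992, -0.1499, 0.2956]
orientation: [1.879, 2.517, -0.004]
force: [0.9, 0.3, 0.0]
opening: 0.0097
gripper_force: 45.0
```

Call:
apply_moves([
  [[0,0,1],[0,0,0]],
  [[2.5,0,0],[0,0,0]],
  [[-2.5,0,0],[0,0,0]],
  [[-2.5,0,0],[0,0,0]],
  [[2.5,0,0],[0,0,0]],
  [[0,0,1],[0,0,0]],
  [[2.5,0,0],[0,0,0]],
  [[-2.5,0,0],[0,0,0]],
  [[-2.5,0,0],[0,0,0]],
  [[2.5,0,0],[0,0,0]],
  [[0,0,0],[0,0,0]],
])

```text
t: 14.93
tool_pos: [0.5991, -0.1498, 0.2933]
orientation: [1.879, 2.517, -0.005]
force: [-0.2, -0.6, 0.2]
opening: 0.0097
gripper_force: 45.0
```

Call:
apply_moves([
  [[0,0,1],[0,0,0]],
  [[2,0,0],[0,0,0]],
  [[-2,0,0],[0,0,0]],
  [[-2,0,0],[0,0,0]],
  [[2,0,0],[0,0,0]],
  [[0,0,1],[0,0,0]],
  [[2,0,0],[0,0,0]],
  [[-2,0,0],[0,0,0]],
  [[-2,0,0],[0,0,0]],
  [[2,0,0],[0,0,0]],
  [[0,0,1],[0,0,0]],
  [[0,0,0],[0,0,0]],
])

```text
t: 15.93
tool_pos: [0.5992, -0.15, 0.2905]
orientation: [1.879, 2.517, -0.004]
force: [0.2, 1.4, 1.4]
opening: 0.0099
gripper_force: 45.0
```

```bash
python3 s.py; python3 m3.py w9|tail -n +2|head -6
```

```text
{'t': 15.9333, 'q': [-0.3274, 0.256, 1.5585, -0.0028, 1.3274, -0.615], 'tool_pos': [0.5992, -0.15, 0.2905], 'orientation': [1.879, 2.5171, -0.0042], 'force': [0.1935, 1.4203, 1.361], 'wrist_torque': [0.1191, 0.0574, -0.0112], 'opening': 0.0099, 'gripper_force': 45.0005}
lock in tool [ -0.34  -0.79 198.48] yaw 16.52 z [-0.0012 -0.0025 -1.    ] Ftool [ 1.3   0.59 -1.36]
146 562 x [-10.1   3.3  12.7] y [-6.1 -1.   5.2] z 150.6
151 736 x [-10.5   5.   15. ] y [-6.  -1.   4.3] z 151.6
156 137 x [ 7.  14.4 15.3] y [-7.4 -0.   7.4] z 158.5
161 132 x [ 7.4 14.5 15.3] y [-7.6  0.3  7.1] z 163.4
166 112 x [ 7.2 14.6 15.2] y [-7.4 -0.2  7.4] z 168.5
171 99 x [ 7.3 14.7 15.3] y [-7.1  0.6  7.1] z 173.5
```

Call:
apply_moves([
  [[0,0,1],[0,0,0]],
  [[1.5,0,0],[0,0,0]],
  [[-3,0,0],[0,0,0]],
  [[1.5,0,0],[0,0,0]],
  [[0,0,1],[0,0,0]],
  [[1.5,0,0],[0,0,0]],
  [[-3,0,0],[0,0,0]],
  [[1.5,0,0],[0,0,0]],
  [[0,0,1],[0,0,0]],
  [[0,0,1],[0,0,0]],
  [[0,0,0],[0,0,0]],
  [[0,0,0],[0,0,0]],
])

```text
t: 16.98
tool_pos: [0.5992, -0.1501, 0.2866]
orientation: [1.879, 2.517, -0.004]
force: [-0.2, 0.0, 2.7]
opening: 0.0096
gripper_force: 45.0
```

```bash
python3 s.py
```

```text
{'t': 16.9833, 'q': [-0.3275, 0.2598, 1.5616, -0.0029, 1.3205, -0.615], 'tool_pos': [0.5992, -0.1501, 0.2866], 'orientation': [1.8791, 2.5169, -0.0044], 'force': [-0.2177, 0.0454, 2.7251], 'wrist_torque': [0.0072, 0.0672, 0.008], 'opening': 0.0096, 'gripper_force': 45.0007}
lock in tool [ -0.23  -0.74 194.56] yaw 16.51 z [-0.0012 -0.0026 -1.    ] Ftool [ 0.1  -0.2  -2.72]
```

Call:
apply_moves([
  [[0,0,0.5],[0,0,0]],
  [[0,0,0.5],[0,0,0]],
  [[0,0,0],[0,0,0]],
  [[0,0,0],[0,0,0]],
])

```text
t: 17.32
tool_pos: [0.5993, -0.1501, 0.2862]
orientation: [1.879, 2.517, -0.004]
force: [-1.3, 1.1, 6.3]
opening: 0.01
gripper_force: 45.0
```

Call:
apply_moves([
  [[0,0,0.5],[0,0,0]],
  [[0,0,0.5],[0,0,0]],
  [[0,0,0],[0,0,0]],
  [[0,0,0],[0,0,0]],
])

```text
t: 17.65
tool_pos: [0.5993, -0.1501, 0.2859]
orientation: [1.879, 2.516, -0.004]
force: [-3.6, 2.2, 11.1]
opening: 0.01
gripper_force: 45.0
```

```bash
python3 s.py;python3 m3.py w10|tail -n +2|head -4
```

```text
{'t': 17.65, 'q': [-0.3275, 0.2604, 1.5621, -0.0029, 1.3186, -0.6149], 'tool_pos': [0.5993, -0.1501, 0.2859], 'orientation': [1.8786, 2.5163, -0.004], 'force': [-3.5702, 2.1865, 11.1094], 'wrist_torque': [0.2348, 0.8795, 0.0235], 'opening': 0.01, 'gripper_force': 45.003}
lock in tool [-7.0000e-02 -1.0000e+00  1.9392e+02] yaw 16.51 z [-4.0e-04 -2.8e-03 -1.0e+00] Ftool [  3.08  -2.82 -11.11]
146 576 x [-10.5   3.9  12.8] y [-6.1 -1.   5.6] z 150.6
151 742 x [-9.9  4.9 15. ] y [-5.9 -1.   4.4] z 151.6
156 136 x [ 6.9 14.6 15.4] y [-7.4 -0.   7.4] z 158.4
161 129 x [ 7.4 14.4 15.2] y [-7.4  1.   7.3] z 163.4
```

The key is home: the force rose to 11 N, and the depth matches 27 mm. Now I'll turn it clockwise.

Call:
apply_moves([
  [[-0.05,0,0],[0,0,0.06]],
  [[-0.05,0,0],[0,0,0.06]],
  [[-0.05,0,0],[0,0,0.06]],
  [[-0.05,0,0],[0,0,0.06]],
  [[-0.05,0,0],[0,0,0.06]],
  [[0,0,0],[0,0,0]],
])

```text
t: 18.2
tool_pos: [0.5995, -0.1503, 0.286]
orientation: [2.237, 2.203, -0.003]
force: [-3.0, 2.2, 10.3]
opening: 0.0097
gripper_force: 45.0
```

```bash
python3 s.py
```

```text
{'t': 18.2, 'q': [-0.3277, 0.2607, 1.5617, -0.0027, 1.3185, -0.3114], 'tool_pos': [0.5995, -0.1503, 0.286], 'orientation': [2.2374, 2.2027, -0.0031], 'force': [-2.9521, 2.1514, 10.2875], 'wrist_torque': [0.3223, 0.7374, -0.0367], 'opening': 0.0097, 'gripper_force': 45.004}
lock in tool [ -0.23  -1.15 193.97] yaw -0.9 z [-1.0e-04 -2.7e-03 -1.0e+00] Ftool [  2.08  -2.99 -10.29]
```

Call:
apply_moves([
  [[-0.08,0,0],[0,0,0.09]],
  [[-0.08,0,0],[0,0,0.09]],
  [[-0.08,0,0],[0,0,0.09]],
  [[-0.08,0,0],[0,0,0.09]],
  [[-0.08,0,0],[0,0,0.09]],
  [[-0.08,0,0],[0,0,0.09]],
  [[-0.08,0,0],[0,0,0.09]],
  [[-0.08,0,0],[0,0,0.09]],
  [[-0.08,0,0],[0,0,0.09]],
  [[-0.08,0,0],[0,0,0.09]],
  [[-0.08,0,0],[0,0,0.09]],
  [[0,0,0],[0,0,0.09]],
])

```text
t: 19.2
tool_pos: [0.5989, -0.1503, 0.2859]
orientation: [3.053, 0.739, -0.002]
force: [-6.5, 6.4, 13.3]
opening: 0.0097
gripper_force: 45.0
```

```bash
python3 s.py; python3 m3.py w11|tail -n +2|head -4
```

```text
{'t': 19.2, 'q': [-0.3284, 0.2599, 1.5626, -0.0014, 1.3198, 0.7677], 'tool_pos': [0.5989, -0.1503, 0.2859], 'orientation': [3.0527, 0.739, -0.0021], 'force': [-6.5236, 6.3516, 13.2713], 'wrist_torque': [1.308, 1.3257, 0.0372], 'opening': 0.0097, 'gripper_force': 45.005}
lock in tool [ -0.56   0.32 193.93] yaw -62.78 z [-0.0011 -0.0011 -1.    ] Ftool [ -2.92  -8.63 -13.27]
146 601 x [-10.5   1.8  12.3] y [-5.   0.2  5.8] z 150.5
151 700 x [-10.2   5.7  14.6] y [-5.1  0.2  5.1] z 151.6
156 137 x [ 6.7 14.2 14.9] y [-7.3  0.2  7.1] z 158.6
161 124 x [ 6.8 13.9 15. ] y [-7.1 -0.1  7.3] z 163.2
```

Call:
apply_moves([
  [[-0.2,-0.6,0],[0,0,0]],
  [[-0.2,-0.6,0],[0,0,0]],
  [[0,0,0],[0,0,0.06]],
  [[0,0,0],[0,0,0.06]],
  [[0,0,0],[0,0,0.06]],
  [[0,0,0],[0,0,0]],
  [[0,0,0],[0,0,0]],
])

```text
t: 19.83
tool_pos: [0.5984, -0.1498, 0.286]
orientation: [3.104, 0.467, 0.0]
force: [-1.4, 3.4, 10.8]
opening: 0.0096
gripper_force: 45.0
```

```bash
python3 s.py
```

```text
{'t': 19.8333, 'q': [-0.3278, 0.2574, 1.5654, -0.002, 1.3175, 0.9446], 'tool_pos': [0.5984, -0.1498, 0.286], 'orientation': [3.1044, 0.4674, 0.0003], 'force': [-1.4435, 3.3615, 10.8375], 'wrist_torque': [0.7116, 0.4742, 0.1338], 'opening': 0.0096, 'gripper_force': 45.0054}
lock in tool [ -0.4    0.68 194.02] yaw -72.87 z [ 5.0e-04 -2.2e-03 -1.0e+00] Ftool [ -0.39  -3.61 -10.85]
```

Call:
apply_moves([
  [[0,-0.2,0],[0,0,0.04]],
  [[0,-0.2,0],[0,0,0.04]],
  [[0,0,0],[0,0,0]],
  [[0,0,0],[0,0,0]],
])

```text
t: 20.17
tool_pos: [0.5983, -0.1496, 0.286]
orientation: [3.12, 0.343, 0.001]
force: [-2.0, 2.5, 9.7]
opening: 0.0099
gripper_force: 45.0
```

```bash
python3 s.py
```

```text
{'t': 20.1667, 'q': [-0.3274, 0.2569, 1.566, -0.0023, 1.3172, 1.025], 'tool_pos': [0.5983, -0.1496, 0.286], 'orientation': [3.1201, 0.343, 0.0007], 'force': [-2.0274, 2.4872, 9.6724], 'wrist_torque': [0.5253, 0.4701, 0.0263], 'opening': 0.0099, 'gripper_force': 45.0049}
lock in tool [ -0.32   0.85 194.02] yaw -77.45 z [ 7.0e-04 -2.6e-03 -1.0e+00] Ftool [-1.44 -2.84 -9.68]
```

Call:
apply_moves([
  [[0,0,0],[0,0,0.03]],
  [[0,0,0],[0,0,0.03]],
  [[0,0,0],[0,0,0]],
  [[0,0,0],[0,0,0]],
])

```text
t: 20.5
tool_pos: [0.5983, -0.1496, 0.286]
orientation: [3.129, 0.249, 0.001]
force: [-0.9, 3.5, 10.2]
opening: 0.0097
gripper_force: 45.0
```

```bash
python3 s.py; python3 m3.py w12|tail -n +2|head -4
```

```text
{'t': 20.5, 'q': [-0.3274, 0.257, 1.566, -0.0022, 1.3172, 1.0849], 'tool_pos': [0.5983, -0.1496, 0.286], 'orientation': [3.1292, 0.2493, 0.0007], 'force': [-0.9352, 3.5065, 10.2322], 'wrist_torque': [0.592, 0.4684, 0.0597], 'opening': 0.0097, 'gripper_force': 45.0048}
lock in tool [ -0.26   0.94 194.  ] yaw -80.89 z [ 6.0e-04 -2.5e-03 -1.0e+00] Ftool [ -0.37  -3.58 -10.24]
146 613 x [-10.4   2.4  12. ] y [-5.6  0.5  5.7] z 150.5
151 690 x [-10.2   6.1  14.7] y [-4.7  0.5  5.5] z 151.6
156 134 x [ 6.9 14.4 15.1] y [-7.1  0.3  7. ] z 158.2
161 131 x [ 7.  14.3 15.1] y [-7.1  0.   7.2] z 163.3
```

Call:
apply_moves([
  [[0,-0.2,0],[0,0,0.03]],
  [[0,-0.2,0],[0,0,0.03]],
  [[0,0,0],[0,0,0]],
  [[0,0,0],[0,0,0]],
], newtons=55)

```text
t: 20.88
tool_pos: [0.5982, -0.1494, 0.286]
orientation: [3.135, 0.155, 0.001]
force: [-1.7, 2.0, 8.5]
opening: 0.0094
gripper_force: 55.0
```

```bash
cat > tq.py <<'E'
from h import *
t=[]
for i in range(6):
    robot.read_camera('wrist');s=robot.read_state();t.append(np.r_[s['force'],s['wrist_torque']])
t=np.array(t);print('mean',t.mean(0).round(3),'sd',t.std(0).round(3))
E
python3 s.py; python3 tq.py
```

```text
{'t': 20.8833, 'q': [-0.3271, 0.2566, 1.5664, -0.0027, 1.3169, 1.1455], 'tool_pos': [0.5982, -0.1494, 0.286], 'orientation': [3.1347, 0.1551, 0.001], 'force': [-1.7307, 1.9609, 8.5062], 'wrist_torque': [0.2837, 0.3801, 0.0617], 'opening': 0.0094, 'gripper_force': 55.0053}
lock in tool [-1.9000e-01  9.9000e-01  1.9401e+02] yaw -84.33 z [ 8.e-04 -3.e-03 -1.e+00] Ftool [-1.52 -2.1  -8.51]
mean [-1.104  1.753  9.375  0.328  0.405  0.069] sd [0.554 0.526 0.487 0.045 0.038 0.018]
```

Call:
apply_moves([
  [[0,0,0],[0,0,0.03]],
  [[0,0,0],[0,0,0.03]],
  [[0,0,0],[0,0,0]],
  [[0,0,0],[0,0,0]],
])

```text
t: 21.52
tool_pos: [0.5983, -0.1494, 0.286]
orientation: [3.138, 0.061, 0.001]
force: [-1.3, 1.4, 8.5]
opening: 0.0095
gripper_force: 55.0
```

```bash
python3 s.py; python3 tq.py; python3 m3.py w13 | sed -n 2,12p; python3 -c "
import cv2;p=cv2.imread('pics/w13.png');cv2.imwrite('pics/w13c.png',cv2.resize(p[240:440,290:490],(600,600),interpolation=2))"
```

```text
{'t': 21.5167, 'q': [-0.327, 0.2566, 1.5664, -0.0026, 1.3169, 1.2054], 'tool_pos': [0.5983, -0.1494, 0.286], 'orientation': [3.138, 0.0612, 0.0012], 'force': [-1.2672, 1.373, 8.471], 'wrist_torque': [0.3984, 0.4239, 0.1586], 'opening': 0.0095, 'gripper_force': 55.0123}
lock in tool [-1.5000e-01  1.0300e+00  1.9404e+02] yaw -87.77 z [ 8.e-04 -3.e-03 -1.e+00] Ftool [-1.21 -1.4  -8.48]
mean [-1.052  1.852  9.407  0.333  0.403  0.129] sd [0.31  0.605 0.493 0.026 0.033 0.042]
146 587 x [-10.3   3.   12.6] y [-5.5  0.6  5.7] z 150.5
151 714 x [-9.9  5.5 14.9] y [-4.2  0.6  5.5] z 151.6
156 132 x [ 6.9 14.4 15.2] y [-6.9 -0.1  7. ] z 158.7
161 127 x [ 7.3 14.5 15.2] y [-7.2  0.6  7.2] z 163.6
166 109 x [ 7.4 14.5 15.1] y [-7.3 -0.4  7.4] z 168.4
171 104 x [ 7.2 14.3 15.2] y [-7.   0.   7.2] z 173.8
176 89 x [ 7.4 14.4 15.1] y [-7.3  0.   7.2] z 178.4
181 47 x [ 6.7 13.  15. ] y [-7.4 -1.1  7.3] z 182.4
186 4 x [11.9 11.9 12.6] y [-1.   1.2  3.8] z 190.9
191 694 x [ 9.7 16.6 24.1] y [-7.4 -0.6  7.2] z 194.5
196 13 x [14.5 20.2 23.9] y [-5.7 -0.   6.9] z 196.2
```

View pics/w13c.png

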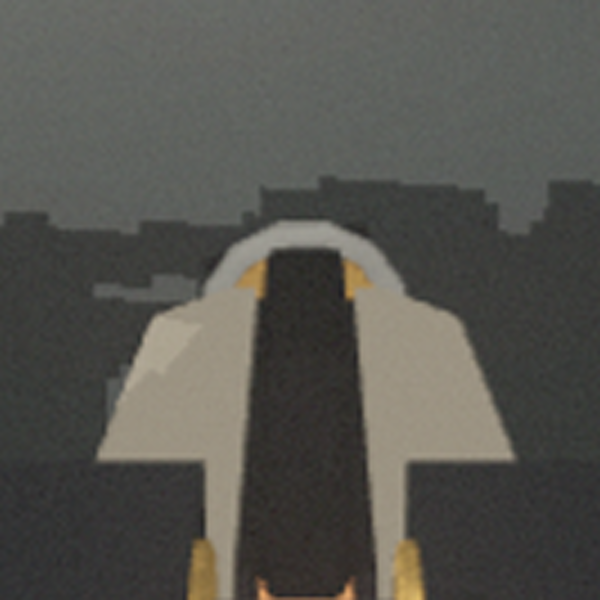

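The head sits right above the lock at crop (305,250), square in the fingers and not slipped. The torque has begun to rise past the spring's, so one more small turn should confirm the stop.

Call:
apply_moves([
  [[0,0,0],[0,0,0.03]],
  [[0,0,0],[0,0,0]],
  [[0,0,0],[0,0,0]],
  [[0,0,0],[0,0,0]],
])

```text
t: 22.2
tool_pos: [0.5984, -0.1493, 0.286]
orientation: [3.139, 0.015, 0.002]
force: [-1.7, 1.5, 9.7]
opening: 0.0098
gripper_force: 55.0
```

```bash
python3 s.py; python3 tq.py
```

```text
{'t': 22.2, 'q': [-0.3269, 0.2567, 1.5663, -0.0024, 1.3165, 1.2352], 'tool_pos': [0.5984, -0.1493, 0.286], 'orientation': [3.1387, 0.0145, 0.0019], 'force': [-1.6594, 1.5424, 9.7005], 'wrist_torque': [0.384, 0.1951, 0.1121], 'opening': 0.0098, 'gripper_force': 55.0102}
lock in tool [ -0.31   1.13 194.01] yaw -89.47 z [ 0.0012 -0.0029 -1.    ] Ftool [-1.63 -1.53 -9.71]
mean [-0.561  2.051  8.581  0.386  0.18   0.122] sd [0.187 0.365 0.395 0.03  0.035 0.03 ]
```

Call:
apply_moves([
  [[0,0,0],[0,0,0.03]],
  [[0,0,0],[0,0,0.02]],
  [[0,0,0],[0,0,0]],
  [[0,0,0],[0,0,0]],
])

```text
t: 22.83
tool_pos: [0.5984, -0.1493, 0.286]
orientation: [3.138, -0.064, 0.002]
force: [-0.4, 1.4, 8.5]
opening: 0.0098
gripper_force: 55.0
```

```bash
python3 s.py; python3 tq.py;  python3 m2.py w14 | sed -n 2,3p; python3 - <<'E'
from h import *
# yaw of the head's top face in tool frame: left/right edges of dark head per row
for n in ('w10','w13','w14'):
    p=np.load(n+'.npz')['p'].max(2).astype(int);o=[]
    for v in range(246,300,3):
        r=np.where(p[v,235:290]<62)[0]
        if len(r): o.append((v,r[0]+235,r[-1]+235))
    o=np.array(o);k=(o[:,2]-o[:,1]<35);o=o[k];print(n,len(o),np.polyfit(o[:,0],o[:,1:].mean(1),1).round(3),o[:3].tolist(),o[-2:].tolist())
E
```

```text
{'t': 22.8333, 'q': [-0.3269, 0.2567, 1.5663, -0.0024, 1.3166, 1.2852], 'tool_pos': [0.5984, -0.1493, 0.286], 'orientation': [3.1381, -0.0639, 0.002], 'force': [-0.4339, 1.3768, 8.5391], 'wrist_torque': [0.4158, 0.1607, 0.257], 'opening': 0.0098, 'gripper_force': 55.0326}
lock in tool [ -0.26   1.16 194.01] yaw -92.33 z [ 0.0012 -0.0029 -1.    ] Ftool [-0.48 -1.33 -8.54]
mean [-0.264  1.686  8.64   0.402  0.215  0.268] sd [0.398 0.501 0.392 0.042 0.009 0.024]
989 tool x/y/z pct [[2.9, -18.9, 193.7], [6.9, -15.9, 194.1], [14.4, 6.7, 194.9], [20.1, 18.1, 195.7], [21.3, 19.4, 196.1]]
top face 989 [[2.9, -18.9, 193.7], [6.9, -15.9, 194.1], [14.4, 6.7, 194.9], [20.1, 18.1, 195.7], [21.3, 19.4, 196.1]]
w10 7 [  0.581 113.786] [[246, 249, 272], [249, 249, 273], [252, 249, 273]] [[261, 248, 274], [297, 288, 289]]
w13 8 [  0.63  101.277] [[246, 249, 272], [249, 249, 272], [252, 249, 273]] [[294, 288, 289], [297, 289, 289]]
w14 8 [  0.627 102.186] [[246, 250, 272], [249, 249, 272], [252, 249, 273]] [[294, 288, 289], [297, 289, 289]]
```

The torque has climbed to 0.27 N m, well above the spring's 0.07. So the plug is at its stop, still pressed home with about 9 N and gripped. Handing in.

```bash
python3 -c "
from plant import robot;print(robot.close_job())"
```

```text
the job is handed in; nothing more can be done
None
```

The square-headed key is fully down in the cash box lock, turned a quarter turn clockwise to the stop and still gripped there; the job was handed in at about 23 s, with no verdict returned.

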